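# Slide the well plate home and start the shaker

## Robot

A 6-joint arm with a two-finger parallel gripper is mounted at the origin on the work surface. World frame = base frame: x ahead of the robot, y to its left, z up, the work surface at z = 0. Lengths are in m, angles in rad, forces in N, time in s.
With the tool pointing down it reaches from about 0.35 to 0.725 m from the base axis. Payload 4.3 kg.
Tool frame: the origin (TCP) lies at the very end of the fingers, on their centre line; the grasp point (between the pads) lies 19 mm behind it; x points along the fingers, z is the direction in which the jaws open and shut, and the axes are right-handed (so a half turn about x gives the same grasp; the last joint's range is limited). The gripper opens to 85 mm and grips with 20 to 120 N. Pads are 22 mm wide; open, the fingers measure 114 mm over their backs; the gripper's body (76 mm by 85 mm) begins 54 mm behind the grasp point. The pads swing forward as they close: fully open they stand 13 mm farther back than shut.
Start: joints at [1.067, 0.377, 0.081, 1.274, 0, 1.46], TCP at [0.221, 0.531, 0.231] pointing down, gripper open.
Joint ranges: [-2.72, 2.72], [-0.84, 1.66], [-1.02, 1.22], [-1.77, 2.12], [-1.37, 1.28], [-3.14, 3.14]. Speed limits (rad/s): [2.57, 2.57, 3.14, 3.14, 3.14, 3.14].

## Interface

Orientations are given as a unit quaternion [w, x, y, z].
In Python, from plant import bot, eyes, finder gives the robot as it stands.
- The arm moves only by the tool move_arm, never from a script. Its argument "motion" is a list of rows, each an object of numbers: "x", "y", "z": the shift along the world's x, y, z in mm; "wx", "wy", "wz": the turn, a rotation vector about the world's x, y, z in rad; "jaw": the opening, from 0 (shut) to 1 (fully open). In form: [{"x": .., "y": .., "z": .., "wx": .., "wy": .., "wz": .., "jaw": ..}, ...]. A call has exactly 8 rows; each row is the pose to reach, as a shift and turn from the pose measured when the call began; what a row does not reach only later rows make up. A row lasts 1/10 s, in which the tool goes at most 50 mm and 8.59 degrees, less where a joint would pass 70% of its speed; a pose out of reach is approached as far as the arm can. A call with a gripper value outside its range is refused whole. The fingers move at their own pace and stop on an object; the grip force is fixed at half the most. Time passes only in rows, so rows that repeat a pose let the fingers close, or fill a call up. It gives the time, the measured TCP pose, the force and the opening at its end, in the units of the state.
- bot.get_obs(): the state, without advancing time (a new reading comes with each control period).
- eyes.grab_frame(name): name is "scene" or "top"; returns the picture (400x640x3 uint8, red, green, blue); there is no depth.
- eyes.camera_params(name): a dict with "intrinsics" (3x3 intrinsics, pixels), "camera_from_world" (4x4, takes a point from world to camera coordinates). Camera axes: x right, y up, looking along -z (the intrinsics and any distortion apply to the point x, -y, -z); pixel columns grow to the right and rows downward; lengths in m; the calibration is good to about 2 mm. A picture is of the moment at which its call begins. camera_params takes no time and is no camera call.
- bot.hand_in(): hands the job in, once; it reports no verdict.
Trained networks look in the newest picture that a camera, given by its name, has taken for a name from the list of things; names that differ only in an ending like _2 or _b are one class to them, and where a whole thing is asked for, a point or a joint stands for the part that bears it (a point fixed in the world has none). Each returns a list of dicts, best first, with "p" (0 to 1); they miss things now and then, are a little off and sometimes report something else, mostly with a low value. They report only what shows in the picture. A call takes as long as a camera call. They do not tell look-alikes from the thing itself.
- finder.cut_out(thing, camera): "pixels" (400x640 bool, what is visible of it) and "position" ([row, column] in pixels, amid what is visible of it).
The state is a dict: "t": time; "joint_pos": joint angles; "joint_vel": joint speeds; "tau": joint torques, N m; "position": TCP position; "tcp_rot": TCP orientation; "wrist_force": force on the tool from outside, world axes, zero at the start; "moment": the same for the moment, N m; "opening": finger opening in m.
Only numpy, scipy, OpenCV 4.12 (cv2) and the standard library are available. Lean on these libraries where they do the work, as an engineer would, in place of code of your own. Each camera call takes 0.05 s, during which the arm holds its last target.

## Task

With the fingertips, push the well plate along the shaker's nest until it rests fully home against the stop bar, then gently press the oblong start key down and let it spring back up and withdraw the hand. Do not pick up or tilt the plate, do not ram it, do not touch the round or the square key, and leave the vial, cap, bottles, beaker and lid where they are.

Things in the scene. Friction and masses are not known exactly. Their poses are not given: they have to be found in the camera images.
- shaker: microplate shaker, fixed to the bench: white box with a level grey deck 60 mm above the bench, spanning x = -117 to +82 mm and y = -142 to +142 mm about its origin, which lies at bench level. Its -x side, a flat strip with the three keys, faces the robot. Behind the strip lies the plate nest, a straight channel along y centred on x = +20 mm, open towards -y and closed at +y.
- nest_stop (a point): middle of the stop bar's inner face, at deck height: shaker x = +20, y = +110 mm, 60 mm above the bench. The steel stop bar is 12 mm high and closes the nest's +y end. The plate slides between two steel fences 7 mm high, inner faces 45 mm either side of the nest's centre line, from shaker y = -75 to +115 mm; beyond, towards -y, the deck is flat.
- plate: loose white 96-well plate, 85.5 mm (x) by 127.8 mm (its long axis, y) by 14.4 mm tall, about 90 g, lying in the nest with its long axis along the shaker's y, 30 to 60 mm short of the stop bar; it slides on the deck. Origin: centre of its underside; against the stop its origin is at shaker y = +46.1 mm.
- bar_key_unit: the control key on the shaker's front strip with an oblong bar cap, 44 mm along the shaker's y by 24 mm: the START key, white, in a black bezel 3 mm high. Origin: on the deck under its centre; axes parallel to the shaker's. The three keys form a row along the shaker's y at x = -80 mm, 65 mm apart, in varying order.
- bar_key_top (a point): centre of the oblong start key's top face; it stands 12 mm above the deck (72 mm above the bench) when not pressed
- bar_key (a joint): travel of the oblong start key, m: 0 = up, 0.006 = fully down; a spring pushes it up with 1.4 N at the top and 5.6 N fully down; it registers from 0.0025
- round_key_unit: the control key on the shaker's front strip with a round cap 24 mm across, white, in a black bezel 3 mm high. Origin: on the deck under its centre; axes parallel to the shaker's. The three keys form a row along the shaker's y at x = -80 mm, 65 mm apart, in varying order.
- round_key_top (a point): centre of the round key's top face; it stands 12 mm above the deck (72 mm above the bench) when not pressed
- round_key (a joint): travel of the round key, m: 0 = up, 0.006 = fully down; a spring pushes it up with 1.4 N at the top and 5.6 N fully down
- square_key_unit: the control key on the shaker's front strip with a square cap 22 mm wide, white, in a black bezel 3 mm high. Origin: on the deck under its centre; axes parallel to the shaker's. The three keys form a row along the shaker's y at x = -80 mm, 65 mm apart, in varying order.
- square_key_top (a point): centre of the square key's top face; it stands 12 mm above the deck (72 mm above the bench) when not pressed
- square_key (a joint): travel of the square key, m: 0 = up, 0.006 = fully down; a spring pushes it up with 1.4 N at the top and 5.6 N fully down
- vial: small capped vial, 24 mm across, 45 mm tall, standing on the deck at the +y end of the shaker's front strip. Origin: centre of its underside. Bystander.
- cap: loose ring-shaped bottle cap, 20 mm across, 12 mm tall, lying on the shaker's front strip near the vial. Origin: centre of its underside. Bystander.
- bottle_tall: white reagent bottle, 38 mm across, 85 mm tall, on the bench at the shaker's +y side. Origin: centre of its underside. Bystander.
- bottle_dark: dark reagent bottle, 36 mm across, 68 mm tall, on the bench at the shaker's +y side. Origin: centre of its underside. Bystander.
- bottle_wide: squat white jar, 52 mm across, 70 mm tall, on the bench at the shaker's -y side. Origin: centre of its underside. Bystander.
- beaker: clear plastic beaker, 48 mm across, 60 mm tall, on the bench at the shaker's -y side. Origin: centre of its underside. Bystander.
- lid: clear flat plate lid, 85.5 x 127.8 x 9 mm, lying on the bench behind the shaker. Origin: centre of its underside. Bystander.
Things that resemble listed ones, but are neither listed nor needed, are in the scene too. What is shaped like the plate but red or turquoise is not meant.

How it is judged:
By the outcome, as a careful person would: the job done as asked, in the order asked, and still so for the second after the job is handed in, with the robot touching nothing.
It also fails if it takes over 40 s, if anything falls off the work surface, if the arm or the gripper's body presses on something with over 40 N, if the wrist force passes 120 N, or if a joint passes its speed limit or range.

## Working session

There is one attempt and no reset: what is moved stays moved. The work goes in short steps, Python scripts to look and compute and a tool call to move; the robot and the scene stay as the last step left them, time stands still between calls to the robot, and variables do not carry over. Pictures are saved under pics/ and viewed, and the job is handed in when it is done.

Besides the shell and the picture viewer there is one more tool, called after "Call:" as a command line: name --argument value ..., lists and objects as JSON in quotes. move_arm: Moves the arm, as the interface text tells. Its arguments: {"type":"object","properties":{"motion":{"type":"array"}},"required":["motion"]}

```bash
ls; mkdir -p pics; python3 - <<'E'
from plant import bot,eyes,finder
import cv2,numpy as np
for n in("scene","top"):
    im=eyes.grab_frame(n); cv2.imwrite(f"pics/{n}0.png",im[:,:,::-1])
    p=eyes.camera_params(n); print(n,p["intrinsics"],p["camera_from_world"],p.keys())
o=bot.get_obs(); print(o["t"],o["position"],o["tcp_rot"],o["opening"],o["wrist_force"])
E
```

```text
pics
scene [[409.64081982   0.         317.53246729]
 [  0.         409.64081982 196.25868867]
 [  0.           0.           1.        ]] [[ 0.37231292  0.92803266 -0.01176789 -0.12826375]
 [-0.56615673  0.23714425  0.78944864  0.27664469]
 [ 0.73542481 -0.28725946  0.6137038  -1.41809899]
 [ 0.          0.          0.          1.        ]] dict_keys(['intrinsics', 'camera_from_world'])
top [[384.98426859   0.         320.43604643]
 [  0.         384.98426859 204.36265279]
 [  0.           0.           1.        ]] [[ 0.02145118 -0.9994279  -0.02614784 -0.07381865]
 [ 0.99651132  0.01926406  0.081204   -0.52302885]
 [-0.08065383 -0.02779854  0.99635446 -0.90836963]
 [ 0.          0.          0.          1.        ]] dict_keys(['intrinsics', 'camera_from_world'])
0.1 [0.22036116 0.53047495 0.23045729] [ 0.58759026 -0.39280006  0.58873769  0.39221645] 0.08516384589888912 [-0.79541206  0.63076243 -0.09640589]
```

View pics/scene0.png

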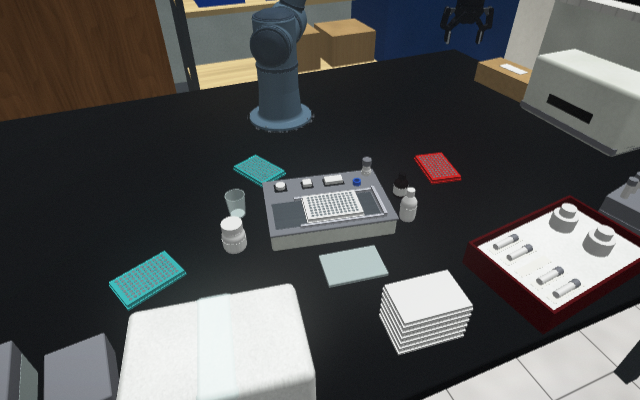

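View pics/top0.png

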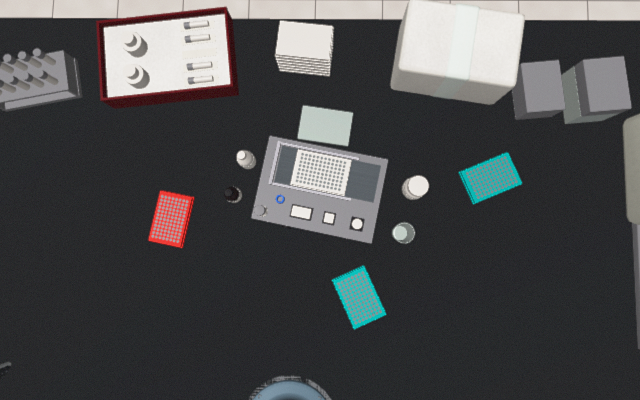

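Scene: the white plate lies in the nest at about top (320,172). The keys from +y to -y are bar (301,213), square (329,217) and round (357,224). The blue cap is at (280,199) and the vial at (263,210). Next I'll measure.

```bash
cat > h.py <<'E'
import numpy as np
from plant import eyes
def cam(n):
    p=eyes.camera_params(n);return p["intrinsics"],p["camera_from_world"]
def proj(n,P):
    K,T=cam(n);P=np.atleast_2d(P);c=P@T[:3,:3].T+T[:3,3]
    q=np.c_[c[:,0],-c[:,1],-c[:,2]]@K.T
    return q[:,:2]/q[:,2:]
def ray(n,uv,z):
    K,T=cam(n);d=np.linalg.solve(K,[uv[0],uv[1],1.]);d=np.array([d[0],-d[1],-d[2]])
    R=T[:3,:3];o=-R.T@T[:3,3];d=R.T@d
    return o+d*(z-o[2])/d[2]
E
python3 - <<'E'
from plant import bot,eyes,finder
from h import *
import cv2,pickle
Z=dict(shaker=.06,plate=.0744,bar_key_unit=.068,round_key_unit=.068,square_key_unit=.068,vial=.08,cap=.07)
out={}
for n in("scene","top"):
    im=eyes.grab_frame(n)
    for t in Z:
        for r in finder.cut_out(t,n)[:2]:
            if r["p"]<.3: continue
            m=r["pixels"]; v,u=np.nonzero(m)
            box=cv2.minAreaRect(np.c_[u,v].astype(np.float32))
            print(n,t,round(r["p"],2),np.round(r["position"],1),m.sum(),np.round(ray(n,(u.mean(),v.mean()),Z[t]),4),np.round(box[1],1))
            out.setdefault((n,t),m)
pickle.dump(out,open("m.pkl","wb"))
im=eyes.grab_frame("top");c=im[125:255,235:405]
cv2.imwrite("pics/topc.png",cv2.resize(c,None,fx=4.6,fy=4.6,interpolation=cv2.INTER_CUBIC)[:,:,::-1])
im=eyes.grab_frame("scene");c=im[145:265,250:425]
cv2.imwrite("pics/scenec.png",cv2.resize(c,None,fx=4.5,fy=4.5,interpolation=cv2.INTER_CUBIC)[:,:,::-1])
E
```

```text
scene shaker 0.71 [221.4 319.8] 6484 [ 0.6003 -0.0807  0.06  ] [ 72.1 131.4]
scene shaker 0.63 [210.5 405.7] 450 [0.6534 0.0986 0.06  ] [16.4 33.9]
scene plate 0.91 [171.2 260. ] 900 [ 0.401  -0.1828  0.0744] [45.9 25.6]
scene plate 0.9 [202.4 332.4] 1523 [ 0.6029 -0.0691  0.0744] [28.6 58.5]
scene bar_key_unit 0.74 [180.3 336.5] 202 [ 0.5055 -0.024   0.068 ] [10.  20.8]
scene round_key_unit 0.64 [190.7 282.2] 95 [ 0.4838 -0.1509  0.068 ] [ 9. 11.]
scene square_key_unit 0.45 [182.5 308. ] 76 [ 0.4938 -0.087   0.068 ] [ 7. 10.]
scene vial 0.7 [162.7 364.6] 163 [0.4954 0.0721 0.08  ] [18.  9.]
top shaker 0.67 [193.  321.4] 7639 [ 0.5519 -0.0636  0.06  ] [123.   87.7]
top shaker 0.46 [175.2 322.1] 1984 [ 0.5956 -0.0629  0.06  ] [55.  36.6]
top plate 0.86 [296.8 358.4] 2018 [ 0.3157 -0.1535  0.0744] [55.5 37.3]
top plate 0.82 [173.1 322.4] 2106 [ 0.5935 -0.0631  0.0744] [57.3 38. ]
top bar_key_unit 0.8 [210.7 304.2] 280 [ 0.5017 -0.0208  0.068 ] [21.6 13.1]
top round_key_unit 0.59 [223.3 358.9] 172 [ 0.4782 -0.1481  0.068 ] [14.  12.9]
top vial 0.58 [212.6 262.2] 120 [0.5036 0.0707 0.08  ] [13.  10.3]
top cap 0.53 [200.3 282.1] 48 [0.5317 0.0292 0.07  ] [7.8 7.1]
```

```bash
sleep 1
```

```text
(no output)
```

View pics/topc.png

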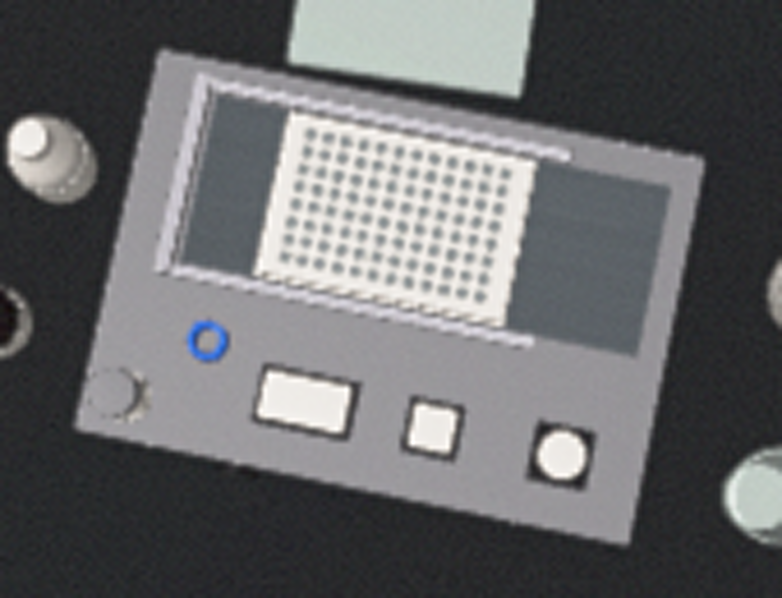

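View pics/scenec.png

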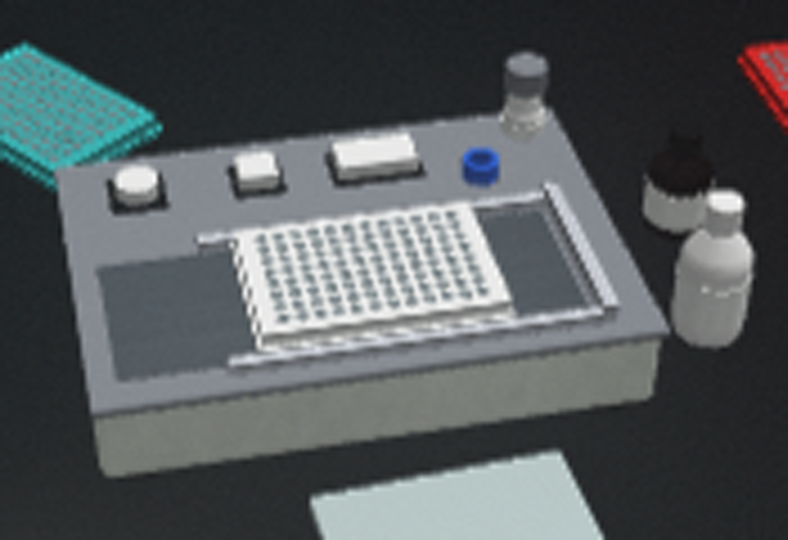

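The plate meant is the white one in the nest, at top (322,173) and scene (332,202). The look-alikes are turquoise and red and lie on the bench. The start key is the oblong at top (301,213). Next I fit the shaker pose from the corners.

```bash
cat > fit.py <<'E'
from h import *
from scipy.optimize import least_squares
def tp(x,y): return (235-.5+ (x+.5)/4.6, 125-.5+(y+.5)/4.6)
def sc(x,y): return (250-.5+(x+.5)/4.5,145-.5+(y+.5)/4.5)
A,B,C,D=(82,142),(82,-142),(-117,-142),(-117,142)
ob=[]
for s,p in((A,(160,49)),(B,(706,157)),(C,(630,546)),(D,(76,430))): ob.append(("top",(*s,60),tp(*p)))
for s,p in((C,(58,170)),(A,(667,331)),(B,(94,413))): ob.append(("scene",(*s,60),sc(*p)))
for y,pt,ps in((65,(306,402),(373,152)),(0,(434,429),(256,167)),(-65,(562,454),(136,181))):
    ob.append(("top",(-80,y,72),tp(*pt)));ob.append(("scene",(-80,y,72),sc(*ps)))
# last bezel offset free: row centre
def W(q,P):
    c,s=np.cos(q[2]),np.sin(q[2]);x,y,z=np.array(P)/1000
    return np.array([q[0]+c*x-s*y,q[1]+s*x+c*y,z])
def res(q,sel=None):
    r=[]
    for n,P,uv in ob:
        if sel and n!=sel: continue
        P=list(P)
        if P[2]==72:P[1]+=q[3]*1000
        r.append(proj(n,W(q,P))[0]-uv)
    return np.array(r)
if __name__=="__main__":
    for sel in(None,"top","scene"):
        f=least_squares(lambda q:res(q,sel).ravel(),[.57,-.06,-.2,0]);q=f.x
        print(sel,np.round(q,4),np.round(np.abs(res(q,sel)).max(1),1))
        for P in((20,110,60),(-80,65+q[3]*1000,72)): print(P,np.round(W(q,P),4))
    # plate, top z .0744; ends in top view
    f=least_squares(lambda q:res(q).ravel(),[.57,-.06,-.2,0]);q=f.x
    for n,L in(("top",[tp(288,112),tp(536,160),tp(505,325),tp(258,275)]),("scene",[sc(460,206),sc(236,232),sc(262,338),sc(512,297)])):
      for uv in L:
        w=ray(n,uv,.0744);d=w[:2]-q[:2];c,s=np.cos(q[2]),np.sin(q[2])
        print(n,np.round(1000*np.array([c*d[0]+s*d[1],-s*d[0]+c*d[1]]),1))
E
python3 fit.py
```

```text
None [ 0.5751 -0.0654 -0.1852 -0.0353] [0.1 0.5 0.2 0.2 0.8 1.8 0.4 0.2 0.6 0.3 0.3 0.6 0.2]
(20, 110, 60) [0.615  0.0391 0.06  ]
(-80, np.float64(29.748270015267053), 72) [ 0.5019 -0.0214  0.072 ]
top [ 0.5753 -0.0649 -0.1832 -0.0347] [0.2 0.2 0.2 0.3 0.2 0.2 0.3]
(20, 110, 60) [0.615  0.0396 0.06  ]
(-80, np.float64(30.325059440552465), 72) [ 0.5022 -0.0206  0.072 ]
scene [ 0.5748 -0.0657 -0.189  -0.0361] [0.8 1.5 0.7 0.3 0.4 0.2]
(20, 110, 60) [0.6151 0.0385 0.06  ]
(-80, np.float64(28.917439965048544), 72) [ 0.5016 -0.0223  0.072 ]
top [60.1 69.2]
top [ 61.1 -57.1]
top [-22.9 -58.5]
top [-23.2  66.5]
scene [-19.3  60.5]
scene [-22.  -56.6]
scene [ 61.5 -58.1]
scene [57.  66.2]
```

```bash
python3 - <<'E'
from plant import bot
from fit import *
from scipy.spatial.transform import Rotation as R
o=bot.get_obs();w,x,y,z=o["tcp_rot"];M=R.from_quat([x,y,z,w]).as_matrix()
print(o["t"],np.round(M,3),np.round(o["position"],4),o["opening"])
jz=M[:,2];print("jaw dir yaw",np.arctan2(jz[1],jz[0]))
q=[.5751,-.0652,-.184,0]
for P in((20,-100,0),(20,-58,0),(20,-80,0),(20,-17.8,0),(-80,30,72)):print(P,np.round(W(q,P),4))
E
```

```text
1.0 [[ 0.    -0.923  0.384]
 [ 0.     0.384  0.923]
 [-1.    -0.     0.   ]] [0.2206 0.531  0.2313] 0.0858596681555339
jaw dir yaw 1.1770302712193736
(20, -100, 0) [ 0.5765 -0.1672  0.    ]
(20, -58, 0) [ 0.5842 -0.1259  0.    ]
(20, -80, 0) [ 0.5801 -0.1475  0.    ]
(20, -17.8, 0) [ 0.5915 -0.0864  0.    ]
(-80, 30, 72) [ 0.5019 -0.0211  0.072 ]
```

Call:
move_arm --motion '[{"x":22,"y":-43,"z":0,"wx":0,"wy":0,"wz":-0.085,"jaw":0},{"x":44,"y":-86,"z":0,"wx":0,"wy":0,"wz":-0.17,"jaw":0},{"x":66,"y":-129,"z":0,"wx":0,"wy":0,"wz":-0.255,"jaw":0},{"x":88,"y":-172,"z":0,"wx":0,"wy":0,"wz":-0.34,"jaw":0},{"x":110,"y":-215,"z":0,"wx":0,"wy":0,"wz":-0.425,"jaw":0},{"x":132,"y":-258,"z":0,"wx":0,"wy":0,"wz":-0.51,"jaw":0},{"x":154,"y":-301,"z":0,"wx":0,"wy":0,"wz":-0.595,"jaw":0},{"x":176,"y":-344,"z":0,"wx":0,"wy":0,"wz":-0.68,"jaw":0}]'

```text
t: 1.8
position: [0.3972, 0.1853, 0.2316]
tcp_rot: [0.686, -0.173, 0.685, 0.173]
wrist_force: [0.6, 0.4, -0.1]
opening: 0.0003
```

Call:
move_arm --motion '[{"x":22,"y":-43,"z":0,"wx":0,"wy":0,"wz":-0.085,"jaw":0},{"x":44,"y":-86,"z":0,"wx":0,"wy":0,"wz":-0.17,"jaw":0},{"x":66,"y":-129,"z":0,"wx":0,"wy":0,"wz":-0.255,"jaw":0},{"x":88,"y":-172,"z":0,"wx":0,"wy":0,"wz":-0.34,"jaw":0},{"x":110,"y":-215,"z":-10,"wx":0,"wy":0,"wz":-0.425,"jaw":0},{"x":135,"y":-260,"z":-25,"wx":0,"wy":0,"wz":-0.51,"jaw":0},{"x":158,"y":-305,"z":-50,"wx":0,"wy":0,"wz":-0.595,"jaw":0},{"x":180,"y":-350,"z":-75,"wx":0,"wy":0,"wz":-0.681,"jaw":0}]'

```text
t: 2.6
position: [0.5721, -0.1541, 0.1634]
tcp_rot: [0.705, 0.067, 0.703, -0.068]
wrist_force: [0.9, -0.5, -0.5]
opening: 0.0
```

```bash
cat > st.py <<'E'
from plant import bot,eyes
from fit import *
from scipy.spatial.transform import Rotation as R
import sys,cv2
o=bot.get_obs();w,x,y,z=o["tcp_rot"];M=R.from_quat([x,y,z,w]).as_matrix()
d=np.array(o["position"][:2])-[.5751,-.0652];c,s=np.cos(-.184),np.sin(-.184)
print(round(o["t"],2),"pos",np.round(o["position"],4),"shaker",np.round(1000*np.array([c*d[0]+s*d[1],-s*d[0]+c*d[1]]),1),"F",np.round(o["wrist_force"],2),"jawyaw",np.arctan2(M[1,2],M[0,2]),"xaxis",np.round(M[:,0],3))
if len(sys.argv)>1:
    k=sys.argv[1];a=cv2.resize(eyes.grab_frame("top")[125:255,235:405],None,fx=4.6,fy=4.6,interpolation=cv2.INTER_CUBIC)
    b=cv2.resize(eyes.grab_frame("scene")[115:265,250:425],None,fx=4,fy=4,interpolation=cv2.INTER_CUBIC)
    cv2.imwrite(f"pics/t{k}.png",a[:,:,::-1]);cv2.imwrite(f"pics/s{k}.png",b[:,:,::-1])
E
python3 st.py 1
```

```text
2.6 pos [ 0.5721 -0.1541  0.1634] shaker [ 13.3 -87.9] F [ 0.95 -0.51 -0.53] jawyaw -0.19125924114723075 xaxis [ 0.003 -0.001 -1.   ]
```

View pics/s1.png

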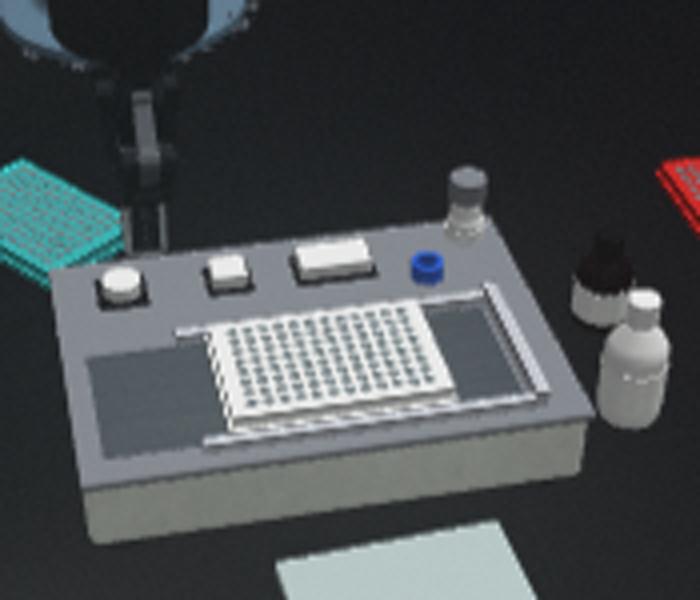

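The shut fingers hover over the shaker's -y end, scene crop (145,250). They stand clear of the keys and plate.

```bash
python3 st.py
```

```text
2.7 pos [ 0.571  -0.1563  0.1596] shaker [ 12.7 -90.3] F [-1.05  1.31 -0.47] jawyaw -0.19378986171390084 xaxis [-0.003 -0.    -1.   ]
```

Call:
move_arm --motion '[{"x":6,"y":-8,"z":-5,"wx":0,"wy":0,"wz":0.01,"jaw":0},{"x":6,"y":-8,"z":-25,"wx":0,"wy":0,"wz":0.01,"jaw":0},{"x":6,"y":-8,"z":-45,"wx":0,"wy":0,"wz":0.01,"jaw":0},{"x":6,"y":-8,"z":-65,"wx":0,"wy":0,"wz":0.01,"jaw":0},{"x":6,"y":-8,"z":-75,"wx":0,"wy":0,"wz":0.01,"jaw":0},{"x":6,"y":-8,"z":-82,"wx":0,"wy":0,"wz":0.01,"jaw":0},{"x":6,"y":-8,"z":-82,"wx":0,"wy":0,"wz":0.01,"jaw":0},{"x":6,"y":-8,"z":-82,"wx":0,"wy":0,"wz":0.01,"jaw":0}]'

```text
t: 3.5
position: [0.5776, -0.1644, 0.0785]
tcp_rot: [0.704, 0.064, 0.705, -0.065]
wrist_force: [-0.2, -0.8, 0.4]
opening: -0.0003
```

```bash
python3 st.py 2
```

```text
3.5 pos [ 0.5776 -0.1644  0.0785] shaker [ 20.6 -97. ] F [-0.23 -0.76  0.37] jawyaw -0.18326666998863037 xaxis [-0.002 -0.001 -1.   ]
```

View pics/s2.png

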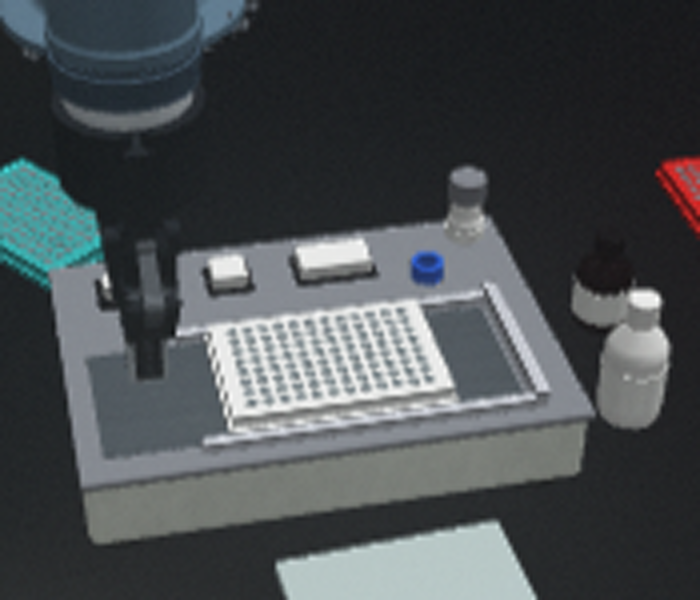

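View pics/t2.png

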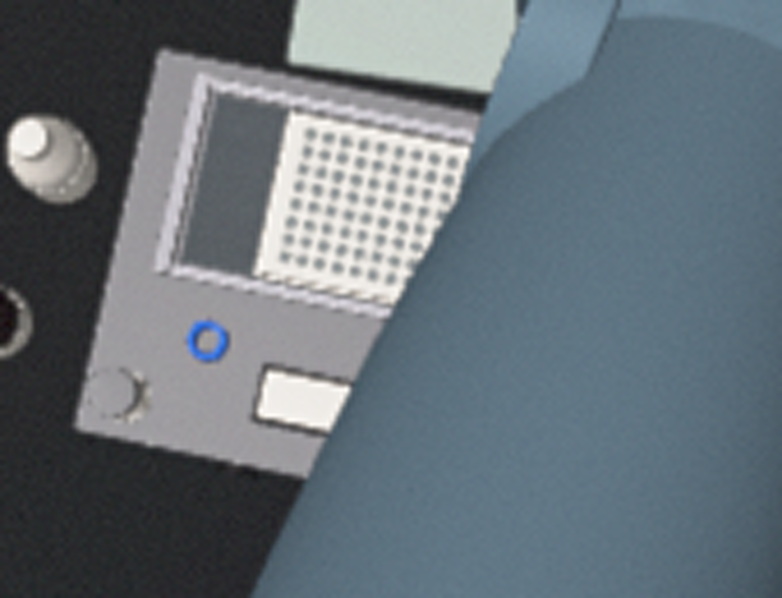

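The fingertips are in the channel at scene crop (150,370). The plate's near edge is at x≈215 there, so there is a gap. I'll lower them the rest of the way and approach.

Call:
move_arm --motion '[{"x":0,"y":0,"z":-6,"wx":0,"wy":0,"wz":0,"jaw":0},{"x":0,"y":0,"z":-12,"wx":0,"wy":0,"wz":0,"jaw":0},{"x":0.5,"y":4,"z":-12.5,"wx":0,"wy":0,"wz":0,"jaw":0},{"x":1.5,"y":9,"z":-12.5,"wx":0,"wy":0,"wz":0,"jaw":0},{"x":2.5,"y":14,"z":-12.5,"wx":0,"wy":0,"wz":0,"jaw":0},{"x":3,"y":18,"z":-12.5,"wx":0,"wy":0,"wz":0,"jaw":0},{"x":3.3,"y":20,"z":-12.5,"wx":0,"wy":0,"wz":0,"jaw":0},{"x":3.3,"y":20,"z":-12.5,"wx":0,"wy":0,"wz":0,"jaw":0}]'

```text
t: 4.4
position: [0.5813, -0.1442, 0.0663]
tcp_rot: [0.704, 0.064, 0.704, -0.065]
wrist_force: [-0.3, -0.2, 0.2]
opening: 0.0003
```

```bash
python3 st.py
```

```text
4.4 pos [ 0.5813 -0.1442  0.0663] shaker [ 20.6 -76.5] F [-0.27 -0.23  0.22] jawyaw -0.18292550899129054 xaxis [-0.001 -0.001 -1.   ]
```

Call:
move_arm --motion '[{"x":0.4,"y":2,"z":0,"wx":0,"wy":0,"wz":0,"jaw":0},{"x":0.8,"y":4.5,"z":0,"wx":0,"wy":0,"wz":0,"jaw":0},{"x":1.3,"y":7,"z":0,"wx":0,"wy":0,"wz":0,"jaw":0},{"x":1.8,"y":10,"z":0,"wx":0,"wy":0,"wz":0,"jaw":0},{"x":2.4,"y":13,"z":0,"wx":0,"wy":0,"wz":0,"jaw":0},{"x":3.0,"y":16,"z":0,"wx":0,"wy":0,"wz":0,"jaw":0},{"x":3.4,"y":18.5,"z":0,"wx":0,"wy":0,"wz":0,"jaw":0},{"x":3.7,"y":20,"z":0,"wx":0,"wy":0,"wz":0,"jaw":0}]'

```text
t: 5.2
position: [0.5851, -0.1239, 0.0664]
tcp_rot: [0.704, 0.064, 0.704, -0.065]
wrist_force: [-1.3, -0.5, 0.3]
opening: -0.0002
```

```bash
python3 st.py 3
```

```text
5.2 pos [ 0.5851 -0.1239  0.0664] shaker [ 20.6 -55.9] F [-1.33 -0.55  0.31] jawyaw -0.1826849176260488 xaxis [-0.001 -0.001 -1.   ]
```

View pics/s3.png

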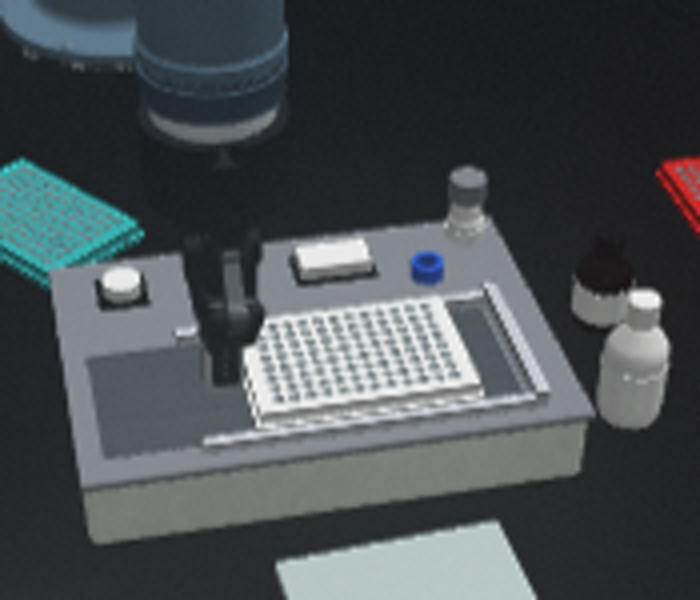

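View pics/t3.png

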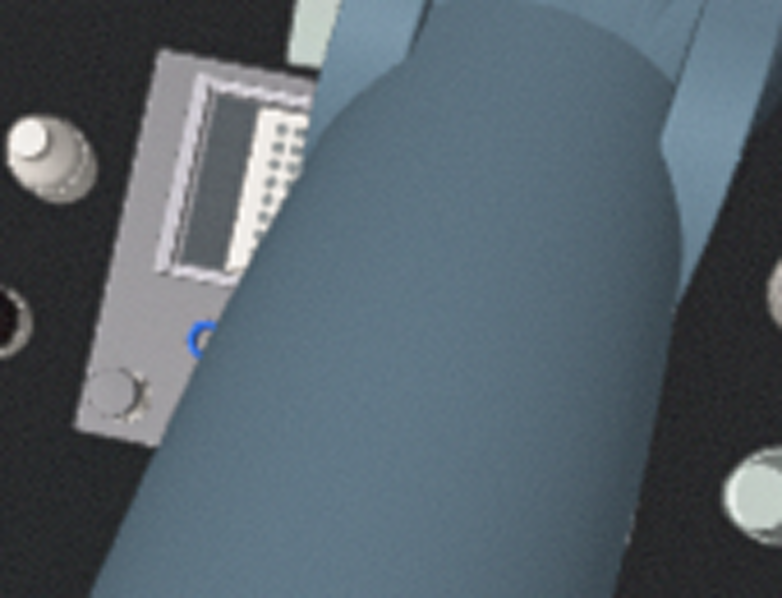

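The plate is sliding straight: its leading edge in the top crop went from 288 to 258 at the far fence, with the stop at ~213. About 26 mm remain.

Call:
move_arm --motion '[{"x":0.4,"y":2,"z":0,"wx":0,"wy":0,"wz":0,"jaw":0},{"x":0.9,"y":5,"z":0,"wx":0,"wy":0,"wz":0,"jaw":0},{"x":1.5,"y":8,"z":0,"wx":0,"wy":0,"wz":0,"jaw":0},{"x":2.0,"y":11,"z":0,"wx":0,"wy":0,"wz":0,"jaw":0},{"x":2.6,"y":14,"z":0,"wx":0,"wy":0,"wz":0,"jaw":0},{"x":3.0,"y":16,"z":0,"wx":0,"wy":0,"wz":0,"jaw":0},{"x":3.3,"y":17.5,"z":0,"wx":0,"wy":0,"wz":0,"jaw":0},{"x":3.5,"y":18.5,"z":0,"wx":0,"wy":0,"wz":0,"jaw":0}]'

```text
t: 6.1
position: [0.5885, -0.1052, 0.0663]
tcp_rot: [0.704, 0.064, 0.704, -0.065]
wrist_force: [0.1, -0.4, 0.0]
opening: -0.0
```

```bash
python3 st.py 4
```

```text
6.1 pos [ 0.5885 -0.1052  0.0663] shaker [ 20.5 -36.8] F [ 0.08 -0.36  0.03] jawyaw -0.18245068405422796 xaxis [-0.001 -0.001 -1.   ]
```

View pics/s4.png

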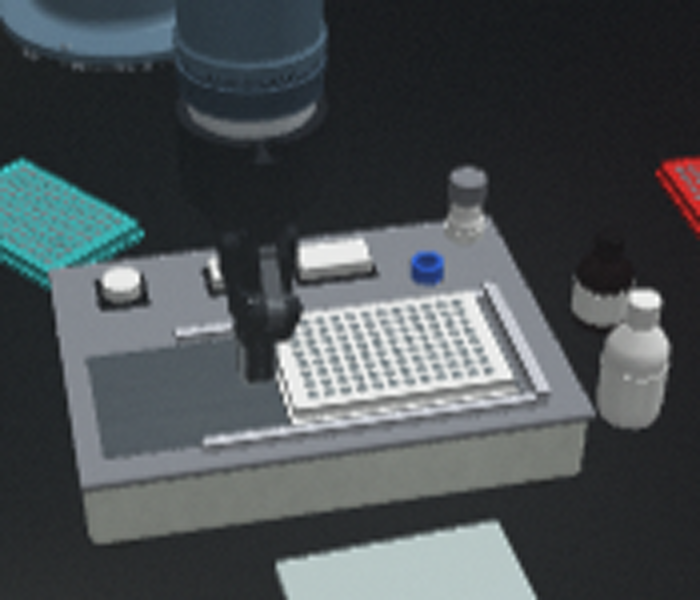

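View pics/t4.png

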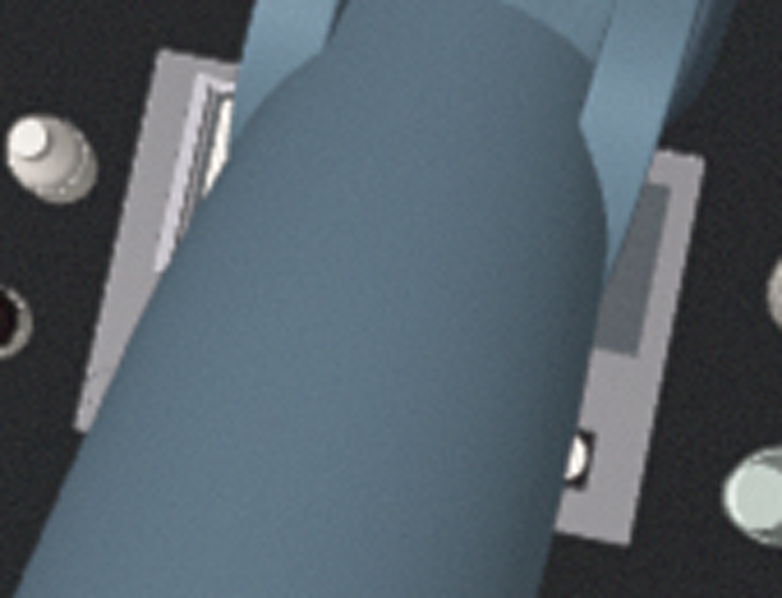

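About 8 mm of gap remains (top crop edge ~222 against the stop at ~208). I'll go slowly and watch the force.

Call:
move_arm --motion '[{"x":0.2,"y":1,"z":0,"wx":0,"wy":0,"wz":0,"jaw":0},{"x":0.4,"y":2,"z":0,"wx":0,"wy":0,"wz":0,"jaw":0},{"x":0.6,"y":3,"z":0,"wx":0,"wy":0,"wz":0,"jaw":0},{"x":0.7,"y":4,"z":0,"wx":0,"wy":0,"wz":0,"jaw":0},{"x":0.9,"y":5,"z":0,"wx":0,"wy":0,"wz":0,"jaw":0},{"x":1.1,"y":5.7,"z":0,"wx":0,"wy":0,"wz":0,"jaw":0},{"x":1.2,"y":6.2,"z":0,"wx":0,"wy":0,"wz":0,"jaw":0},{"x":1.2,"y":6.5,"z":0,"wx":0,"wy":0,"wz":0,"jaw":0}]'

```text
t: 7.0
position: [0.5898, -0.0986, 0.0663]
tcp_rot: [0.704, 0.064, 0.704, -0.065]
wrist_force: [0.7, -0.1, 0.9]
opening: 0.0002
```

```bash
python3 st.py 5
```

```text
7.0 pos [ 0.5898 -0.0986  0.0663] shaker [ 20.5 -30.1] F [ 0.69 -0.14  0.88] jawyaw -0.18231738619397195 xaxis [-0.001 -0.001 -1.   ]
```

View pics/s5.png

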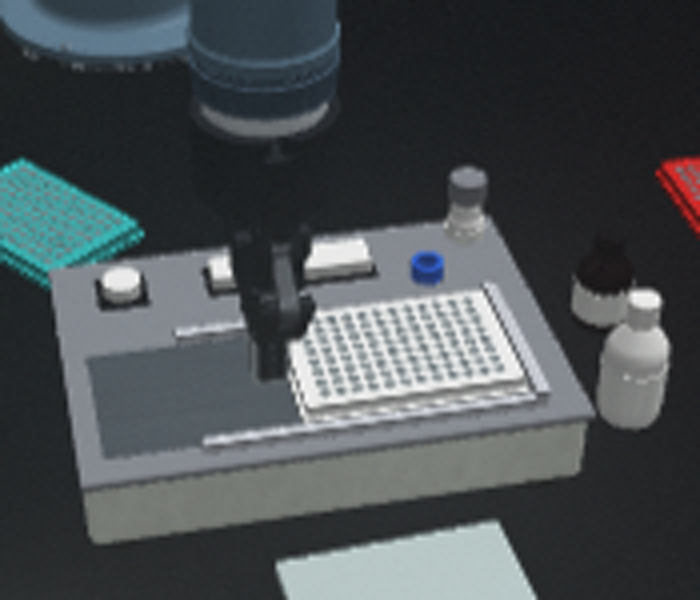

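The gap at the stop is nearly closed. I'll creep 2 mm, in 0.25 mm steps.

Call:
move_arm --motion '[{"x":0.1,"y":0.3,"z":0,"wx":0,"wy":0,"wz":0,"jaw":0},{"x":0.1,"y":0.6,"z":0,"wx":0,"wy":0,"wz":0,"jaw":0},{"x":0.2,"y":0.9,"z":0,"wx":0,"wy":0,"wz":0,"jaw":0},{"x":0.2,"y":1.2,"z":0,"wx":0,"wy":0,"wz":0,"jaw":0},{"x":0.3,"y":1.5,"z":0,"wx":0,"wy":0,"wz":0,"jaw":0},{"x":0.3,"y":1.7,"z":0,"wx":0,"wy":0,"wz":0,"jaw":0},{"x":0.4,"y":2.0,"z":0,"wx":0,"wy":0,"wz":0,"jaw":0},{"x":0.4,"y":2.0,"z":0,"wx":0,"wy":0,"wz":0,"jaw":0}]'

```text
t: 7.9
position: [0.5897, -0.0978, 0.0663]
tcp_rot: [0.704, 0.063, 0.705, -0.066]
wrist_force: [-3.1, -4.7, 1.1]
opening: -0.0
```

```bash
python3 st.py 6
```

```text
7.9 pos [ 0.5897 -0.0978  0.0663] shaker [ 20.4 -29.3] F [-3.15 -4.74  1.07] jawyaw -0.18308242352748072 xaxis [-0.002 -0.003 -1.   ]
```

View pics/s6.png

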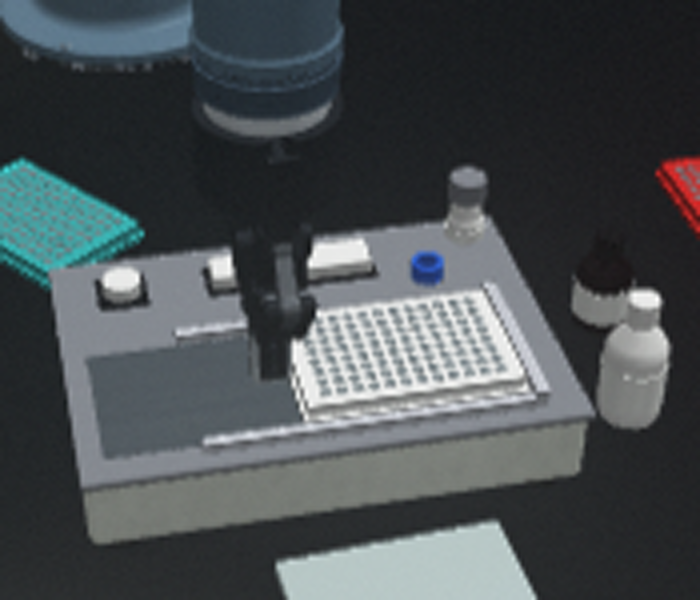

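The advance stopped after 0.8 of 2.0 mm with a counterforce of about 5.5 N, at shaker y -29.3 (-28.8 expected at home). The plate is against the stop. I'll back off and rise.

Call:
move_arm --motion '[{"x":-0.6,"y":-3,"z":0,"wx":0,"wy":0,"wz":0,"jaw":0},{"x":-1.8,"y":-9,"z":0,"wx":0,"wy":0,"wz":0,"jaw":0},{"x":-2.8,"y":-15,"z":0,"wx":0,"wy":0,"wz":0,"jaw":0},{"x":-2.8,"y":-15,"z":15,"wx":0,"wy":0,"wz":0,"jaw":0},{"x":-2.8,"y":-15,"z":45,"wx":0,"wy":0,"wz":0,"jaw":0},{"x":-2.8,"y":-15,"z":75,"wx":0,"wy":0,"wz":0,"jaw":0},{"x":-2.8,"y":-40,"z":100,"wx":0,"wy":0,"wz":0,"jaw":0},{"x":-2.8,"y":-80,"z":120,"wx":0,"wy":0,"wz":0,"jaw":0}]'

```text
t: 8.8
position: [0.5877, -0.1767, 0.1884]
tcp_rot: [0.705, 0.062, 0.704, -0.064]
wrist_force: [1.1, -0.9, 0.2]
opening: -0.0001
```

Call:
move_arm --motion '[{"x":-20,"y":-40,"z":10,"wx":0,"wy":0,"wz":0,"jaw":0},{"x":-40,"y":-80,"z":20,"wx":0,"wy":0,"wz":0,"jaw":0},{"x":-60,"y":-120,"z":20,"wx":0,"wy":0,"wz":0,"jaw":0},{"x":-80,"y":-160,"z":20,"wx":0,"wy":0,"wz":0,"jaw":0},{"x":-90,"y":-180,"z":20,"wx":0,"wy":0,"wz":0,"jaw":0},{"x":-90,"y":-180,"z":20,"wx":0,"wy":0,"wz":0,"jaw":0},{"x":-90,"y":-180,"z":20,"wx":0,"wy":0,"wz":0,"jaw":0},{"x":-90,"y":-180,"z":20,"wx":0,"wy":0,"wz":0,"jaw":0}]'

```text
t: 9.6
position: [0.4981, -0.3558, 0.2084]
tcp_rot: [0.705, 0.062, 0.704, -0.063]
wrist_force: [0.4, 0.6, -0.2]
opening: -0.0001
```

```bash
python3 st.py 7
```

```text
9.6 pos [ 0.4981 -0.3558  0.2084] shaker [ -22.5 -299.8] F [ 0.36  0.59 -0.24] jawyaw -0.17817354999137627 xaxis [ 0.001 -0.002 -1.   ]
```

View pics/s7.png

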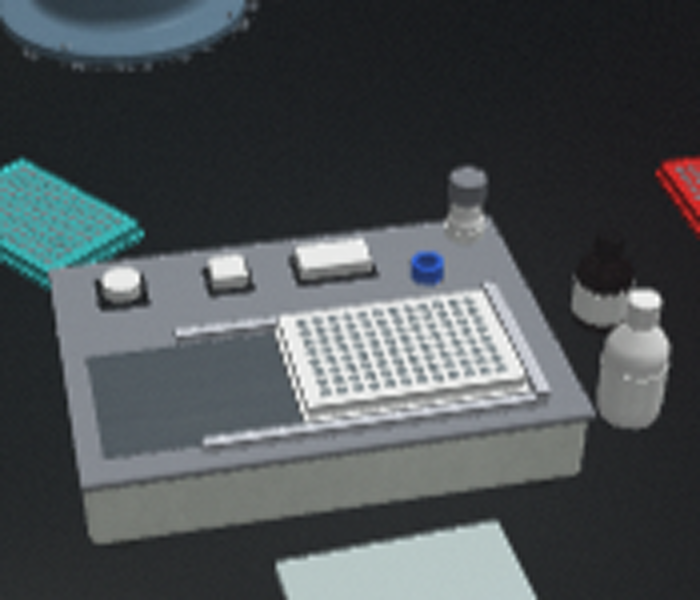

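View pics/t7.png

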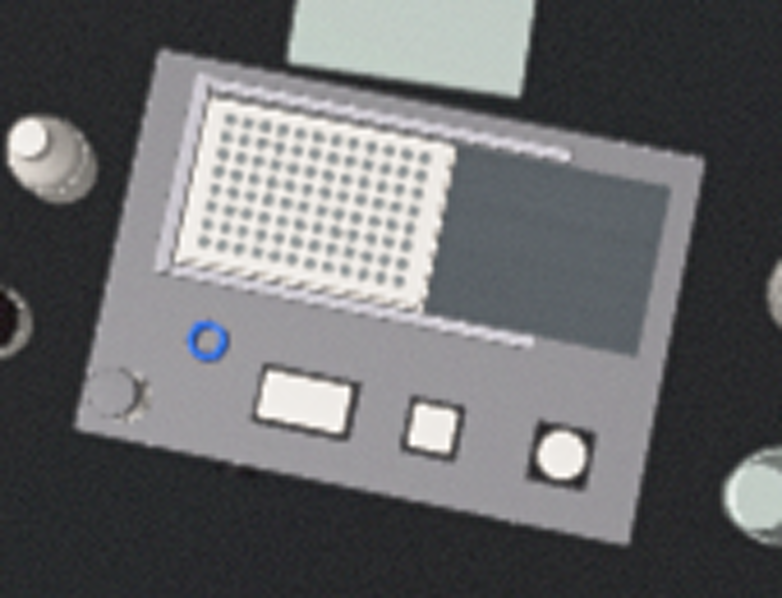

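The plate is home and square against the stop, with no gap at top crop (205,100)–(175,265). The keys are untouched, and the start key is the oblong at crop (306,402). Now I move above it.

Call:
move_arm --motion '[{"x":0.5,"y":42,"z":0,"wx":0,"wy":0,"wz":0,"jaw":0},{"x":1,"y":86,"z":0,"wx":0,"wy":0,"wz":0,"jaw":0},{"x":1.5,"y":130,"z":0,"wx":0,"wy":0,"wz":0,"jaw":0},{"x":2,"y":174,"z":0,"wx":0,"wy":0,"wz":0,"jaw":0},{"x":2.5,"y":218,"z":-10,"wx":0,"wy":0,"wz":0,"jaw":0},{"x":3,"y":262,"z":-25,"wx":0,"wy":0,"wz":0,"jaw":0},{"x":3.5,"y":305,"z":-45,"wx":0,"wy":0,"wz":0,"jaw":0},{"x":4,"y":334.5,"z":-68,"wx":0,"wy":0,"wz":0,"jaw":0}]'

```text
t: 10.5
position: [0.5024, -0.0175, 0.1406]
tcp_rot: [0.705, 0.061, 0.703, -0.062]
wrist_force: [0.3, -0.5, 0.2]
opening: -0.0
```

```bash
python3 st.py 8; python3 st.py
```

```text
10.5 pos [ 0.5024 -0.0175  0.1406] shaker [-80.2  33.6] F [ 0.31 -0.51  0.22] jawyaw -0.17375666367609932 xaxis [ 0.003 -0.002 -1.   ]
10.6 pos [ 0.4992 -0.0163  0.1376] shaker [-83.6  34.2] F [-0.81 -0.52 -0.42] jawyaw -0.17041408687410411 xaxis [-0.005  0.    -1.   ]
```

Call:
move_arm --motion '[{"x":2.7,"y":-4.8,"z":-5,"wx":0,"wy":0,"wz":-0.012,"jaw":0},{"x":2.7,"y":-4.8,"z":-20,"wx":0,"wy":0,"wz":-0.012,"jaw":0},{"x":2.7,"y":-4.8,"z":-35,"wx":0,"wy":0,"wz":-0.012,"jaw":0},{"x":2.7,"y":-4.8,"z":-45,"wx":0,"wy":0,"wz":-0.012,"jaw":0},{"x":2.7,"y":-4.8,"z":-52,"wx":0,"wy":0,"wz":-0.012,"jaw":0},{"x":2.7,"y":-4.8,"z":-55,"wx":0,"wy":0,"wz":-0.012,"jaw":0},{"x":2.7,"y":-4.8,"z":-55,"wx":0,"wy":0,"wz":-0.012,"jaw":0},{"x":2.7,"y":-4.8,"z":-55,"wx":0,"wy":0,"wz":-0.012,"jaw":0}]'

```text
t: 11.4
position: [0.5024, -0.0213, 0.0831]
tcp_rot: [0.703, 0.064, 0.706, -0.065]
wrist_force: [1.0, 0.5, 0.0]
opening: 0.0001
```

```bash
python3 st.py 9
```

```text
11.4 pos [ 0.5024 -0.0213  0.0831] shaker [-79.5  29.9] F [1.   0.53 0.04] jawyaw -0.18268058198597042 xaxis [-0.004  0.    -1.   ]
```

View pics/s9.png

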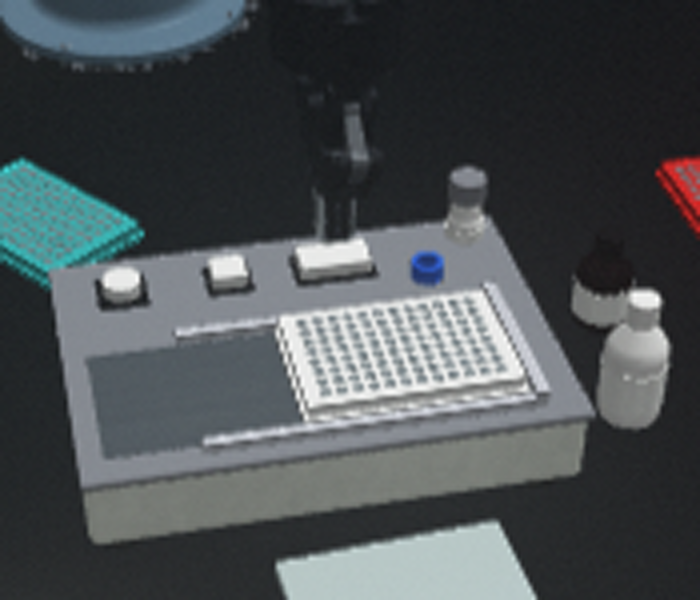

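The fingertips hang over the middle of the oblong key, scene crop (335,240). I'll press gently to about 4.5 mm travel.

Call:
move_arm --motion '[{"x":0,"y":0,"z":-4,"wx":0,"wy":0,"wz":0,"jaw":0},{"x":0,"y":0,"z":-8,"wx":0,"wy":0,"wz":0,"jaw":0},{"x":0,"y":0,"z":-10,"wx":0,"wy":0,"wz":0,"jaw":0},{"x":0,"y":0,"z":-11.5,"wx":0,"wy":0,"wz":0,"jaw":0},{"x":0,"y":0,"z":-13,"wx":0,"wy":0,"wz":0,"jaw":0},{"x":0,"y":0,"z":-14.5,"wx":0,"wy":0,"wz":0,"jaw":0},{"x":0,"y":0,"z":-15.5,"wx":0,"wy":0,"wz":0,"jaw":0},{"x":0,"y":0,"z":-15.5,"wx":0,"wy":0,"wz":0,"jaw":0}]'

```text
t: 12.3
position: [0.5022, -0.0211, 0.0677]
tcp_rot: [0.703, 0.064, 0.706, -0.064]
wrist_force: [-2.2, 1.4, 4.3]
opening: -0.0002
```

```bash
python3 st.py 10
```

```text
12.3 pos [ 0.5022 -0.0211  0.0677] shaker [-79.8  30. ] F [-2.18  1.36  4.32] jawyaw -0.18241778963135163 xaxis [-0.004  0.    -1.   ]
```

View pics/s10.png

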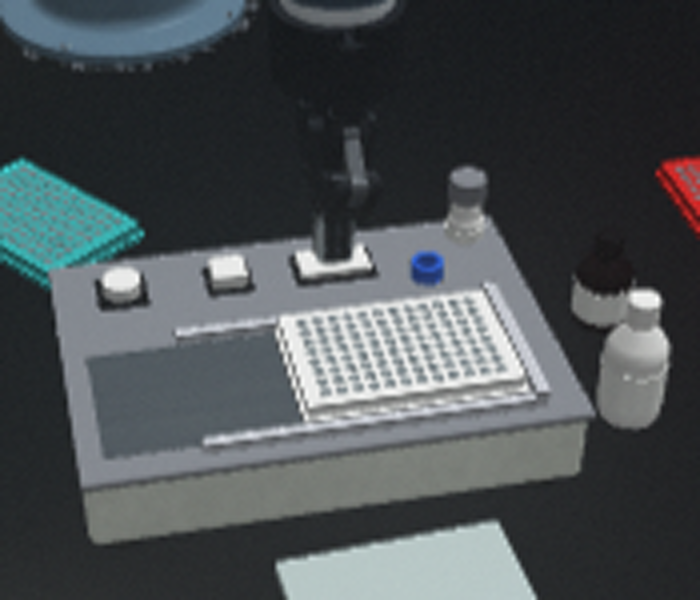

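The key is pressed 4.3 mm with 4.3 N (the spring gives 4.4 N at that travel), which is past the 2.5 mm registering point. I'll release it and withdraw.

Call:
move_arm --motion '[{"x":0,"y":0,"z":1.5,"wx":0,"wy":0,"wz":0,"jaw":0},{"x":0,"y":0,"z":4,"wx":0,"wy":0,"wz":0,"jaw":0},{"x":0,"y":0,"z":8,"wx":0,"wy":0,"wz":0,"jaw":0},{"x":0,"y":0,"z":20,"wx":0,"wy":0,"wz":0,"jaw":0},{"x":0,"y":0,"z":45,"wx":0,"wy":0,"wz":0,"jaw":0},{"x":0,"y":0,"z":80,"wx":0,"wy":0,"wz":0,"jaw":0},{"x":0,"y":0,"z":115,"wx":0,"wy":0,"wz":0,"jaw":0},{"x":0,"y":0,"z":140,"wx":0,"wy":0,"wz":0,"jaw":0}]'

```text
t: 13.2
position: [0.5033, -0.0213, 0.2112]
tcp_rot: [0.704, 0.064, 0.704, -0.065]
wrist_force: [1.1, 0.3, -0.4]
opening: -0.0002
```

Call:
move_arm --motion '[{"x":0,"y":-35,"z":0,"wx":0,"wy":0,"wz":0,"jaw":0},{"x":0,"y":-75,"z":0,"wx":0,"wy":0,"wz":0,"jaw":0},{"x":0,"y":-120,"z":0,"wx":0,"wy":0,"wz":0,"jaw":0},{"x":0,"y":-165,"z":0,"wx":0,"wy":0,"wz":0,"jaw":0},{"x":0,"y":-210,"z":0,"wx":0,"wy":0,"wz":0,"jaw":0},{"x":0,"y":-255,"z":0,"wx":0,"wy":0,"wz":0,"jaw":0},{"x":0,"y":-300,"z":0,"wx":0,"wy":0,"wz":0,"jaw":0},{"x":0,"y":-325,"z":0,"wx":0,"wy":0,"wz":0,"jaw":0}]'

```text
t: 14.0
position: [0.503, -0.3501, 0.2119]
tcp_rot: [0.704, 0.065, 0.704, -0.066]
wrist_force: [0.2, -0.3, 0.6]
opening: -0.0001
```

Call:
move_arm --motion '[{"x":0,"y":-5,"z":0,"wx":0,"wy":0,"wz":0,"jaw":0},{"x":0,"y":-5,"z":0,"wx":0,"wy":0,"wz":0,"jaw":0},{"x":0,"y":-5,"z":0,"wx":0,"wy":0,"wz":0,"jaw":0},{"x":0,"y":-5,"z":0,"wx":0,"wy":0,"wz":0,"jaw":0},{"x":0,"y":-5,"z":0,"wx":0,"wy":0,"wz":0,"jaw":0},{"x":0,"y":-5,"z":0,"wx":0,"wy":0,"wz":0,"jaw":0},{"x":0,"y":-5,"z":0,"wx":0,"wy":0,"wz":0,"jaw":0},{"x":0,"y":-5,"z":0,"wx":0,"wy":0,"wz":0,"jaw":0}]'

```text
t: 14.8
position: [0.5031, -0.3548, 0.212]
tcp_rot: [0.704, 0.064, 0.704, -0.066]
wrist_force: [0.6, -0.3, 0.7]
opening: 0.0
```

```bash
python3 st.py 11; python3 - <<'E'
import cv2,numpy as np
for k in "ts":
    a=cv2.imread(f"pics/{k}7.png").astype(int);b=cv2.imread(f"pics/{k}11.png").astype(int)
    d=np.abs(a-b).max(2); print(k,d.max(),(d>40).sum())
E
```

```text
14.8 pos [ 0.5031 -0.3548  0.212 ] shaker [ -17.8 -297.9] F [ 0.63 -0.33  0.69] jawyaw -0.18490494993324033 xaxis [ 0.    -0.002 -1.   ]
t 17 0
s 7 0
```

View pics/s11.png

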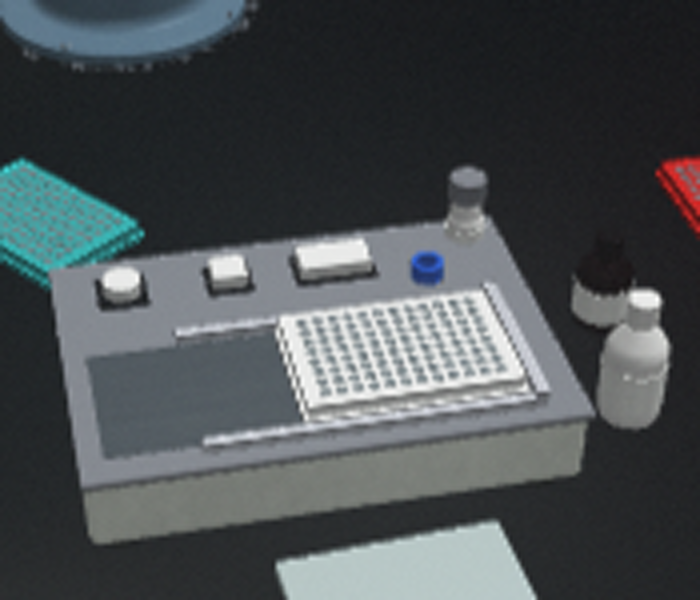

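View pics/t11.png

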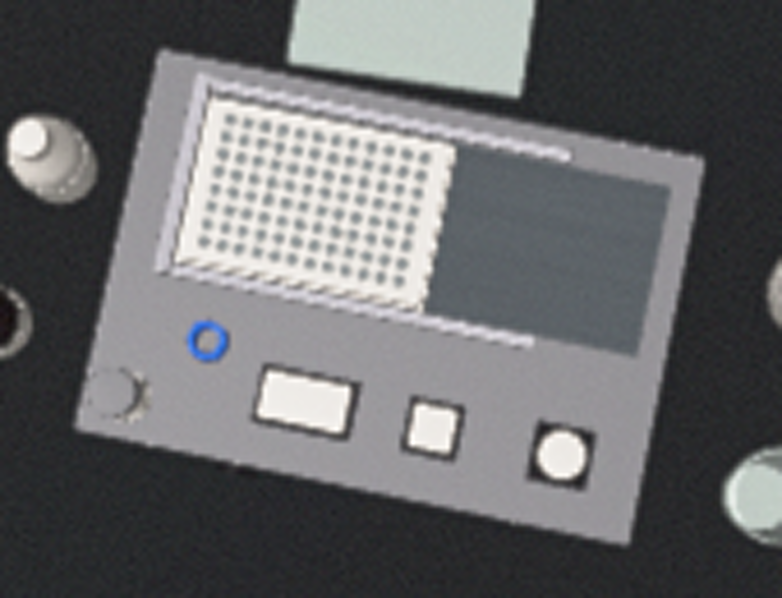

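The key is back up at crop (306,402), the plate is still home, and everything else is where it was. I'm handing in.

```bash
python3 -c "
from plant import bot
print(bot.hand_in())"
```

```text
the job is handed in; nothing more can be done
None
```

I pushed the white plate about 41 mm along the nest with the shut fingertips until it reached the stop bar. I then pressed the oblong start key once, let it spring back up, withdrew the hand and handed the job in at about 15 s.

- **Plate:** the last slow push stopped advancing 1.2 mm short of the commanded point, with about 5.5 N of counterforce. The tool was then 0.5 mm from where I expected it with the plate home. In both pictures the plate sits square against the stop with no visible gap.
- **Key press:** the key went down about 4.3 mm with 4.3 N, past the 2.5 mm where it registers. The spring figures predict 4.4 N at that travel.
- **Final pictures:** cropped to the shaker area, they match those taken just before the press. The key is up again, and the plate, the other two keys, vial and cap have not moved. The beaker, squat jar and lid were partly or wholly outside those crops, and the tool stayed more than 0.1 m above the bench top near them.

No check failed. The two cameras disagreed by 1–2 mm on the shaker's position, so I relied on the force reading to confirm the plate was home.

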